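# Hang the desk tools away in their basket

## Task

Clear the stapler and the hole punch away: put both into the empty steel basket on the desk, side by side on its floor and let go, then lift the loaded basket by its swing handle and hang it by that handle on the long hook of the desk rail, so that it hangs free with both tools still in it. Leave the other things on the desk where they are.

Things in the scene. Friction and masses are not known exactly. Their poses are not given: they have to be found in the camera images.
- basket: open sheet-steel basket, outside 146 (x) x 196 (y) x 60 mm high, walls and floor 3 mm thick, slots in its sides, 0.25 kg. Origin: centre of its underside; z up out of the basket, y along its length. A small ear 26 mm wide stands up to 77 mm at the middle of each short end (y = +-97 mm) and carries the swing handle's pivot.
- bail (a joint): angle of the basket's swing handle (a steel bail): 0 = straight up, positive = folded to the basket's -x side, stops at +-1.25 rad. It starts folded down at about its stop on the -x side (the robot's side). Pivot axis along the basket's y, 66 mm above its underside at x = 0; nearly free, a released handle falls to its stop. Arms are 7 mm rods at y = +-103 mm.
- bail_bar (a point): middle of the handle's straight cross bar: round steel 12 mm thick, straight for 174 mm along the basket's y, 95 mm from the pivot axis. Folded, its centre lies about 96 mm above the desk and 90 mm to the basket's -x side, so outside and above the rim; upright, 161 mm above the basket's underside. Held lightly it turns between the fingers.
- hook: the long J-hook of the desk rail, of flat steel strap 20 mm wide (y), 4 mm thick, fixed. Origin: in the J's V-shaped seat, 235 mm above the desk, 6 mm below the centre of a hung bar. x points to the rail, y along the rail, z up. Behind the seat the strap slopes up to a level shank at x = 22 to 80 mm, 14 mm up; the tip at x = -17 mm rises 28 mm. The bar goes in over the tip and down, x = -4 to +18 mm.
- rail: free-standing fixed desk rail: a 16 mm steel tube along y, 340 mm long, centre 247 mm above the desk (nothing above 265 mm), on end posts (y = +-170 mm) with feet 130 x 36 x 12 mm. Origin: on the desk under the tube's middle; the hook's seat is 80 mm in front (-x). Two short thin pegs (29 mm) near the ends are not the hook; a steel rule hangs on the +y one.
- stapler: green plastic half-strip stapler standing on its base, 115 (x) x 34 (y) x 56 mm high, 0.14 kg; nose to -x. Origin: centre of its underside. The upper cover, 32 mm wide in y, spans heights 34 to 52 mm at the middle and is the place to hold it.
- punch: stainless two-hole punch standing on its black base: base 108 (x) x 62 (y) x 12 mm, above it a 34 mm wide body, on top a steel lever 102 (x) x 46 (y) mm spanning heights 36 to 58 mm, the place to hold it (the lever does not move). 0.22 kg. Origin: centre of its underside.
- pencilcup: bystander: tall glass cup of pencils, 80 mm wide, 125 mm high, pencils to 185 mm. Origin: centre of its underside.
- coaster: bystander: white ceramic tile coaster, 98 x 98 x 8 mm, lying flat. Origin: centre of its underside.
- calculator: bystander: calculator 140 x 80 x 16 mm, lying flat. Origin: centre of its underside.
- tape_dispenser: bystander: black tape dispenser 130 x 50 x 75 mm. Origin: centre of its underside.

How it is judged (in metres and radians):
On the way, in this order (a step that is already met when the one before it is completed fails the run):
1. the stapler and the hole punch are both in the basket, let go, and the basket stands on the desk (x of stapler in the frame of basket between -0.07 and 0.07 m and y of stapler in the frame of basket between -0.095 and 0.095 m and z of stapler in the frame of basket between -0.01 and 0.045 m and x of punch in the frame of basket between -0.07 and 0.07 m and y of punch in the frame of basket between -0.095 and 0.095 m and z of punch in the frame of basket between -0.01 and 0.045 m and height (world z) of basket below 0.012 m and angle between basket's own z axis and vertical below 0.1 rad and contact force between the fingers and stapler below 0.2 N and contact force between the fingers and punch below 0.2 N), for 0.2 s.
2. the loaded basket is lifted off the desk by its raised handle (x of stapler in the frame of basket between -0.07 and 0.07 m and y of stapler in the frame of basket between -0.095 and 0.095 m and z of stapler in the frame of basket between -0.01 and 0.045 m and x of punch in the frame of basket between -0.07 and 0.07 m and y of punch in the frame of basket between -0.095 and 0.095 m and z of punch in the frame of basket between -0.01 and 0.045 m and height (world z) of basket above 0.025 m and value of joint bail between -0.7 and 0.7 rad), for 0.2 s.
At the end, for the whole second after the job is handed in: The basket hangs free by its handle's bar on the long hook (bar behind the upturned tip, hook within 60 mm of the bar's middle), clear of the desk by more than 40 mm, tilted less than 20 degrees and no longer swinging much (under 0.1 m/s, 1 rad/s), with the stapler and the hole punch both inside it (x of stapler in the frame of basket between -0.07 and 0.07 m and y of stapler in the frame of basket between -0.095 and 0.095 m and z of stapler in the frame of basket between -0.01 and 0.045 m and x of punch in the frame of basket between -0.07 and 0.07 m and y of punch in the frame of basket between -0.095 and 0.095 m and z of punch in the frame of basket between -0.01 and 0.045 m and contact force between basket and hook above 3 N and height (world z) of basket above 0.04 m and angle between basket's own z axis and vertical below 0.35 rad and x of bail_bar in the frame of hook between -0.015 and 0.06 m and y of bail_bar in the frame of hook between -0.06 and 0.06 m and z of bail_bar in the frame of hook between -0.01 and 0.04 m and linear speed of basket below 0.1 m/s and angular speed of basket below 1 rad/s); the robot touches nothing.
It fails at once if another thing on the desk is shifted by more than 30 mm (distance of any of pencilcup, coaster, calculator, tape_dispenser from where it was at the start of the episode above 0.03 m).
It also fails if it takes over 72 s, if anything falls off the work surface, if the arm or the gripper's body presses on something with over 40 N, if the wrist force passes 120 N, or if a joint passes its speed limit or range.

## Robot

A 6-joint arm with a two-finger parallel gripper is mounted at the origin on the work surface. World frame = base frame: x ahead of the robot, y to its left, z up, the work surface at z = 0. Lengths are in m, angles in degrees, forces in N, time in s.
With the tool pointing down it reaches from about 0.325 to 0.85 m from the base axis. Payload 15.5 kg.
Tool frame: the origin (TCP) lies at the very end of the fingers, on their centre line; the grasp point (between the pads) lies arm.grip_depth behind it (arm.grip_depth is the distance from the TCP to the grasp point, in m); z points along the fingers, y is the line along which they close (so a half turn about z gives the same grasp; the last joint's range is limited). The gripper opens to 91 mm and grips with 3 to 60 N. Pads are 32 mm wide; open, the fingers measure 118 mm over their backs; the gripper's body (76 mm by 178 mm) begins 60 mm behind the grasp point.
Start: joints at [59.788, 28.281, 77.091, -0, 74.628, -5.472], TCP at [0.262, 0.568, 0.214] pointing down, gripper open.
Joint ranges: [-166.48, 166.48], [-47.26, 123.95], [12.59, 153.08], [-70.14, 250.14], [6.76, 159.57], [-176.63, 176.63]. Speed limits (degrees/s): [108.29, 108.29, 147.25, 172.46, 172.46, 172.46].

## Interface

Orientations are given as a 3x3 rotation matrix whose columns are the frame's x, y, z axes.
In Python, from rig import arm gives the robot as it stands. Calls block until the motion is done:
- arm.move_to(position, orientation): joint-space move of the TCP to a pose.
- arm.move_l(position, orientation=None, feed=0.15): straight line of the TCP; orientation=None keeps the orientation; feed is the mean speed in m/s.
- arm.move_joints(angles): joint-space move.
- arm.grip(opening): finger opening in m; the grip force is fixed at half the most; returns when the fingers have stopped.
- arm.sleep(seconds).
- arm.solve_ik(position, orientation): joint angles nearest the present ones, or None.
- arm.snapshot(name): name is "side" or "top"; returns the picture (420x560x3 uint8, red, green, blue); there is no depth.
- arm.get_calibration(name): a dict with "intrinsics" (3x3 intrinsics, pixels), "k1" (the pictures are not rectified: a ray, as slopes to the right and down, at radius r is drawn at 1 + k1 r^2 times it, then the intrinsics apply), "cam_to_world" (4x4, takes a point from camera to world coordinates). Camera axes: x right, y down, z forward; pixel columns grow to the right and rows downward; lengths in m; the calibration is good to about 2 mm. A picture is of the moment at which its call begins. get_calibration takes no time and is no camera call.
A pose or a line that the arm cannot do raises arm.Unreachable and nothing moves.
- arm.sign_off(): hands the job in; it is judged then, once.
Readings, each from a call of its own:
- arm.current_t(): time.
- arm.current_joint_positions(): joint angles.
- arm.current_dq(): joint speeds.
- arm.current_tau(): joint torques, N m.
- arm.current_ee_pos(): TCP position.
- arm.current_tool_rot(): TCP orientation.
- arm.current_force(): force on the tool from outside, world axes, zero at the start.
- arm.current_torque(): the same for the moment, N m.
- arm.current_width(): finger opening in m.
- arm.current_grasp_force(): force on a finger pad.
Only numpy, scipy, OpenCV 4.12 (cv2) and the standard library are available. Lean on these libraries where they do the work, as an engineer would, in place of code of your own. Each camera call takes 0.05 s, during which the arm holds its last target. There are 200 camera calls.

## Working session

There is one attempt and no reset: what is moved stays moved. The work goes in short steps, each a Python script; the robot and the scene stay as the last script left them, time stands still between calls to the robot, and variables do not carry over. Pictures are saved under pics/ and viewed, at most 10 in all, crops included, and the job is handed in when it is done.

```bash
mkdir -p pics; ls
python3 - <<'E'
from rig import arm
import cv2,numpy as np
for n in("top","side"):
    im=arm.snapshot(n); cv2.imwrite(f"pics/{n}0.png",im[...,::-1])
    c=arm.get_calibration(n); print(n,c)
print(arm.grip_depth,arm.current_t(),arm.current_tool_rot())
E
```

```text
pics
top {'intrinsics': array([[463.84287713,   0.        , 285.55311008],
       [  0.        , 463.84287713, 208.63520195],
       [  0.        ,   0.        ,   1.        ]]), 'k1': -0.15129596375846502, 'cam_to_world': array([[-0.01291812, -0.98671762,  0.16193041,  0.32305627],
       [-0.99987715,  0.01418484,  0.00666891,  0.02855258],
       [-0.00887729, -0.16182437, -0.98677964,  1.2718057 ],
       [ 0.        ,  0.        ,  0.        ,  1.        ]])}
side {'intrinsics': array([[413.16928509,   0.        , 276.65611865],
       [  0.        , 413.16928509, 210.42637318],
       [  0.        ,   0.        ,   1.        ]]), 'k1': -0.06715189299109325, 'cam_to_world': array([[ 0.99009428, -0.09807875,  0.10046824,  0.41960168],
       [-0.1394398 , -0.77059698,  0.62188169, -0.55994497],
       [ 0.01642714, -0.62973077, -0.77663975,  0.89280933],
       [ 0.        ,  0.        ,  0.        ,  1.        ]])}
0.0188 0.1 [[-9.08206110e-01  4.18522788e-01 -5.81652601e-04]
 [ 4.18523175e-01  9.08205595e-01 -9.74122552e-04]
 [ 1.20567660e-04 -1.12813915e-03 -9.99999356e-01]]
```

View pics/top0.png

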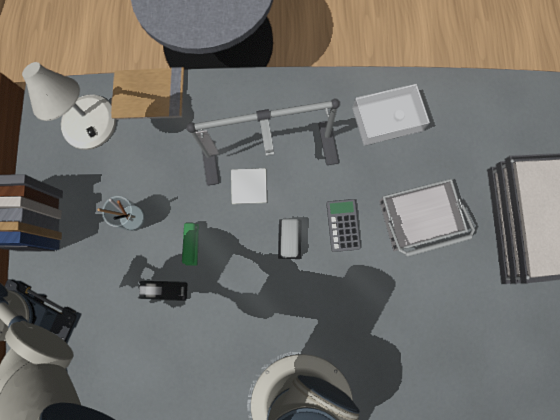

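View pics/side0.png

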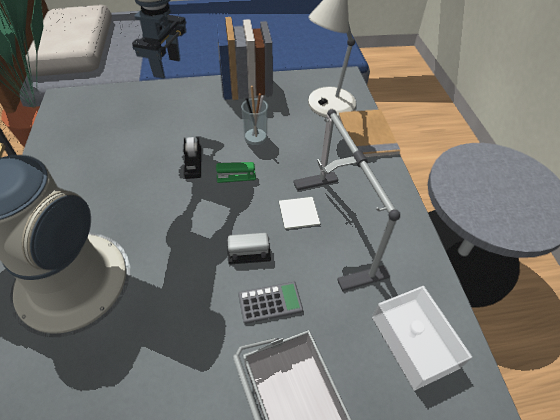

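The top view shows the steel basket at about (428,215) with its handle folded towards the robot at about (438,247). The punch is at (289,238), the stapler at (190,244) with its nose end unclear, and the hook at (267,135) running from the rail at (264,115). I'll zoom in for exact pixels.

Run:
```python
import cv2
t=cv2.imread("pics/top0.png");s=cv2.imread("pics/side0.png")
a=cv2.resize(t[85:285,170:300],None,fx=3,fy=3,interpolation=2)
b=cv2.resize(t[165:265,370:490],None,fx=3,fy=3,interpolation=2)
import numpy as np
c=np.zeros((600,760,3),np.uint8);c[:,:390]=a;c[:300,395:755]=b
cv2.imwrite("pics/topz.png",c)
c=np.zeros((600,760,3),np.uint8);
c[:,:]=cv2.resize(s[130:430-0,220:600] if 0 else cv2.copyMakeBorder(s,0,20,0,50,0)[130:430,180:560],None,fx=2,fy=2,interpolation=2)
cv2.imwrite("pics/sidez.png",c)
```

```text
(no output)
```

View pics/topz.png

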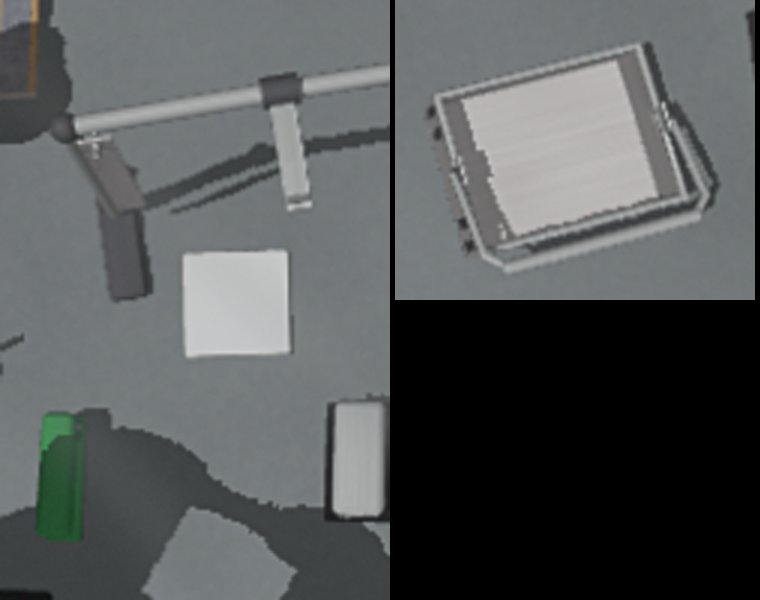

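View pics/sidez.png

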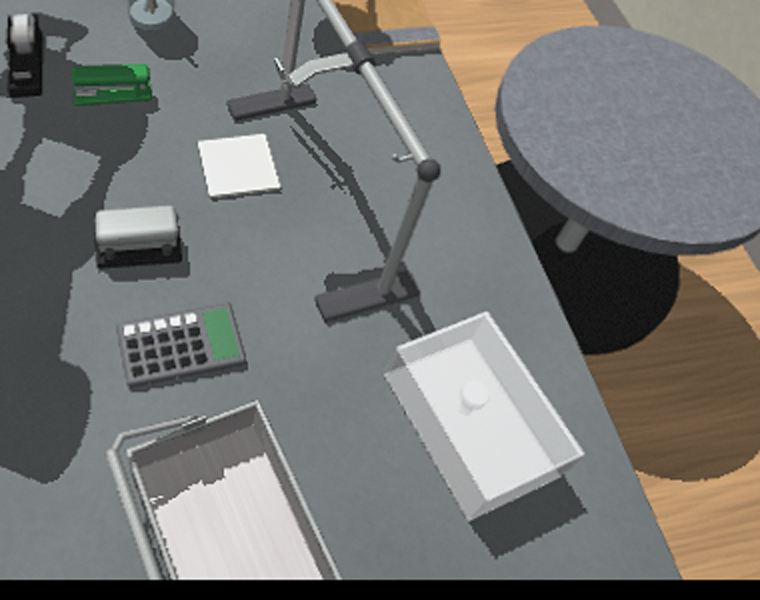

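The zoom shows these, in full-image top-view pixels:
- **Rail:** knobs at about (191.5,127.5) and (335,104), hook tip at about (270,153).
- **Basket rim corners:** about (383.5,196.5), (452.5,179.5), (467.5,232.5) and (402,249).
- **Bar:** ends at about (406.5,254) and (471.5,237).

Next I'll turn these into positions.

```bash
cat > h.py <<'E'
import cv2,numpy as np
from rig import arm
def ray(n,px):
    c=arm.get_calibration(n);T=c["cam_to_world"]
    p=np.array(px,float).reshape(-1,1,2)
    s=cv2.undistortPoints(p,c["intrinsics"],np.array([c["k1"],0,0,0,0]))[:,0]
    d=np.c_[s,np.ones(len(s))]@T[:3,:3].T
    return T[:3,3],d
def plane(n,px,z):
    o,d=ray(n,px); return (o+d*((z-o[2])/d[:,2])[:,None])[:,:2]
def R(a):  # tool down, tool x at yaw a (tool y = closing dir at a-90deg)
    c,s=np.cos(a),np.sin(a); return np.array([[c,s,0],[s,-c,0],[0,0,-1.]])
def tri(a,b):
    (o1,d1),(o2,d2)=ray("top",[a]),ray("side",[b])
    M=np.c_[d1[0],-d2[0]]; t=np.linalg.lstsq(M,o2-o1,rcond=None)[0]
    p,q=o1+d1[0]*t[0],o2+d2[0]*t[1]; return (p+q)/2,np.linalg.norm(p-q)
E
python3 - <<'E'
from h import *
np.set_printoptions(precision=4,suppress=True)
k=plane("top",[(191.5,127.5),(335,104)],.247);print("rail",k,np.linalg.norm(k[1]-k[0]))
v=(k[0]-k[1])/np.linalg.norm(k[0]-k[1]);yr=np.arctan2(v[1],v[0])-np.pi/2
u=np.array([v[1],-v[0]]);m=k.mean(0);print("yaw",np.degrees(yr),"hook",m-.08*u)
print("tip",plane("top",[(269.7,153)],.262),"expected",m-.097*u)
print("knob tri",tri((335,104),(394,214.5)), "tip tri",tri((269.7,152.5),(321.5,160)))
c=plane("top",[(383.5,196.5),(452.5,179.5),(467.5,232.5),(402,249)],.060)
print("rim",c,[np.linalg.norm(c[i]-c[i-1]) for i in range(4)],c.mean(0))
b=plane("top",[(406.5,254),(471.5,237)],.096);print("bar",b,np.linalg.norm(b[1]-b[0]))
w=b[0]-b[1];print("baryaw",np.degrees(np.arctan2(w[1],w[0]))-90,b.mean(0))
w=(c[0]-c[1])+(c[3]-c[2]);print("basket yaw",np.degrees(np.arctan2(w[1],w[0]))-90)
t=cv2.imread("pics/top0.png");h=cv2.cvtColor(t,cv2.COLOR_BGR2HSV)
def blob(mask,x0,x1,y0,y1,z,nm):
    mm=np.zeros_like(mask);mm[y0:y1,x0:x1]=mask[y0:y1,x0:x1]
    cs=cv2.findContours(mm,0,1)[0];q=max(cs,key=cv2.contourArea)
    q=cv2.convexHull(q)[:,0]
    P=plane("top",q,z).astype(np.float32);print(nm,cv2.boundingRect(q),cv2.minAreaRect(P))
blob(cv2.inRange(h,(45,90,30),(80,255,255)),170,215,210,280,.052,"stapler")
blob(cv2.inRange(h,(0,0,125),(180,60,255)),270,310,205,270,.056,"punch lever")
blob(cv2.inRange(h,(0,0,0),(180,255,45)),270,310,205,270,.012,"punch base")
E
```

```text
rail [[ 0.6864  0.2527]
 [ 0.7383 -0.0837]] 0.34041236204777797
yaw 8.761017724934405 hook [0.6333 0.0723]
tip [[0.6165 0.0695]] expected [0.6165 0.0697]
knob tri (array([ 0.7373, -0.0836,  0.2476]), np.float64(0.0014043965757350946)) tip tri (array([0.6168, 0.0693, 0.2662]), np.float64(0.0007687672665542958))
rim [[ 0.551  -0.2254]
 [ 0.5958 -0.4191]
 [ 0.45   -0.4504]
 [ 0.4098 -0.2684]] [np.float64(0.1475891993935568), np.float64(0.19874742129558537), np.float64(0.14909524817117004), np.float64(0.18637991690397032)] [ 0.5017 -0.3408]
bar [[ 0.3942 -0.2707]
 [ 0.4343 -0.4463]] 0.18008733911521463
baryaw 12.848052473074418 [ 0.4143 -0.3585]
basket yaw 12.75055794109609
stapler (182, 223, 16, 42) ((0.4331751763820648, 0.2918718159198761), (0.04004993662238121, 0.10973306000232697), 87.79619598388672)
punch lever (281, 219, 17, 38) ((0.4457496106624603, 0.028701307252049446), (0.04211852326989174, 0.09786660224199295), 89.05559539794922)
punch base (295, 241, 6, 18) ((0.4153960943222046, 0.001324002631008625), (0.01256473083049059, 0.047514352947473526), 75.85031127929688)
```

Run:
```python
from h import *
np.set_printoptions(precision=4,suppress=True)
print("cup rim",plane("top",[(103,212),(143,212),(122,197),(122,228)],.125), "cup side base",plane("side",[(255,138)],.0))
s=cv2.imread("pics/side0.png");h=cv2.cvtColor(s,cv2.COLOR_BGR2HSV)
m=cv2.inRange(h,(45,90,30),(80,255,255));mm=m*0;mm[150:195,205:265]=m[150:195,205:265]
q=max(cv2.findContours(mm,0,1)[0],key=cv2.contourArea)[:,0];print(cv2.boundingRect(q))
x,y,w,hh=cv2.boundingRect(q)
print("stapler side ends",plane("side",[(x,y+hh/2),(x+w,y+hh/2)],.03))
print("punch side",plane("side",[(228.5,237),(269,235)],.05))
print(arm.solve_ik([.43,.296,.25],R(np.radians(-2.2))),arm.solve_ik([.43,.296,.25],R(np.radians(177.8))))
hk=np.array([.6385,.073])
print(arm.solve_ik([*hk,.26],R(np.radians(98.8))),arm.solve_ik([*hk,.30],R(np.radians(98.8))))
```

```text
cup rim [[0.5092 0.5065]
 [0.5078 0.3995]
 [0.5477 0.457 ]
 [0.4673 0.4534]] cup side base [[0.5075 0.4637]]
(216, 162, 40, 21)
stapler side ends [[0.3763 0.2935]
 [0.4915 0.2789]]
punch side [[0.3976 0.0456]
 [0.4985 0.0389]]
[ 27.9867  17.8881  88.5551  -0.      73.5568 120.1867] [ 27.9867  17.8881  88.5551  -0.      73.5568 -59.8133]
[ 1.2011 27.6311 70.7507 -0.     81.6182 -7.5989] [ 1.2011 26.1341 67.1496 -0.     86.7163 -7.5989]
```

```bash
cat >> h.py <<'E'
BC=np.array([.502,-.3400]);BY=np.radians(12.8)
def bw(x,y): 
    c,s=np.cos(BY),np.sin(BY); return BC+np.array([c*x-s*y,s*x+c*y])
def pick_place(xy,yaw,zg,w,by):
    zt=zg-arm.grip_depth; r=R(np.radians(yaw)); 
    arm.move_to([*xy,.25],r); arm.move_l([*xy,zt+.005],feed=.15); arm.move_l([*xy,zt],feed=.04)
    arm.grip(0); print("grip",arm.current_width(),arm.current_grasp_force(),arm.current_t())
    arm.move_l([*xy,.25],feed=.15)
    p=bw(0,by); arm.move_to([*p,.25],R(BY)); print("w",arm.current_width())
    arm.move_l([*p,zt+.03],feed=.15); arm.move_l([*p,zt+.005],feed=.04)
    print("F",arm.current_force()); arm.grip(w); arm.move_l([*p,.25],feed=.15); print(arm.current_t())
E
python3 - <<'E'
from h import *
np.set_printoptions(precision=4,suppress=True)
pick_place((.434,.296),-3,.043,.042,.052)
cv2.imwrite("pics/a.png",cv2.resize(arm.snapshot("top")[...,::-1],None,fx=1.4,fy=1.4))
E
```

```text
grip 0.03194007620603676 29.96190905570984 4.9167
w 0.03169275346544125
F [-0.0521  0.4269 -1.8963]
12.925
```

View pics/a.png

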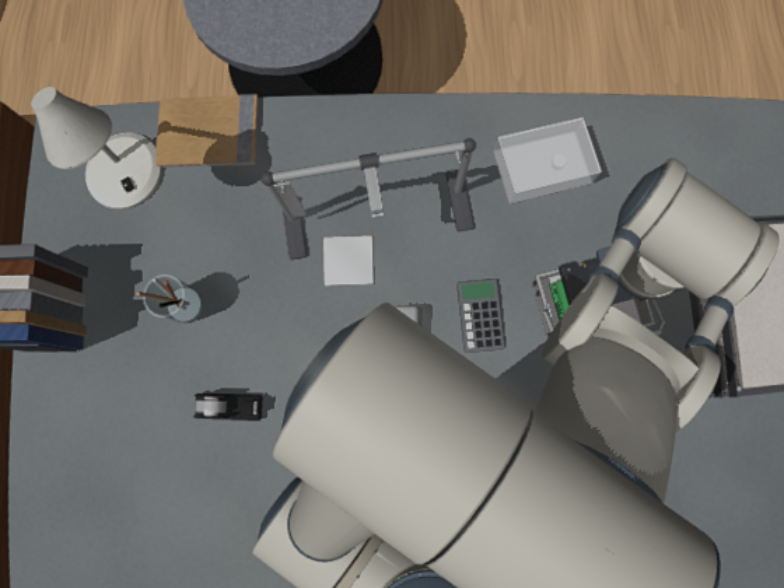

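The stapler is in the basket, with its green end visible at about (558,290) in the 1.4x picture. The punch is next.

Run:
```python
from h import *
np.set_printoptions(precision=4,suppress=True)
arm.grip(.091)
pick_place((.4465,.0287),-1,.047,.056,-.040)
arm.move_to([.45,.10,.32],R(np.radians(98.8)))
cv2.imwrite("pics/b.png",cv2.resize(arm.snapshot("top")[165:265,370:490,::-1],None,fx=4,fy=4,interpolation=2))
print(arm.current_t())
```

```text
grip 0.04601732601374958 29.925077855587006 17.6833
w 0.04597577460427022
F [ 0.3889  0.0292 -2.4797]
25.0083
26.8333
```

View pics/b.png

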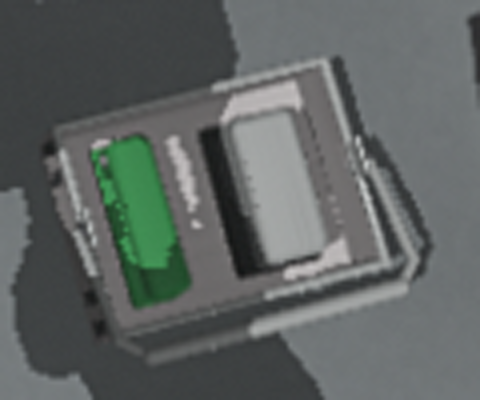

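Both tools stand side by side in the basket, the stapler at about (140,220) and the punch at (275,190) in the crop. The basket hasn't moved. Next I'll grip the bar 17 mm to the -y side of its middle, swing it up and lift.

Run:
```python
from h import *
np.set_printoptions(precision=4,suppress=True)
g=arm.grip_depth; r=R(BY+np.pi/2); yg=-.017
def bar(a): return np.array([*bw(-.095*np.sin(a),yg),.066+.095*np.cos(a)-g])
p=bar(1.25); print(p)
arm.grip(.06)
arm.move_to(p+[0,0,.08],r); arm.move_l(p,feed=.1)
arm.grip(0); print("grip",arm.current_width(),arm.current_grasp_force(),arm.current_t())
for a in np.linspace(1.25,0,9)[1:]:
    arm.move_l(bar(a),feed=.07)
print("F up",arm.current_force(),arm.current_torque(),arm.current_width(),arm.current_t())
arm.move_l(bar(0)+[0,0,.05],feed=.06); arm.sleep(.3)
print("F lift",arm.current_force(),arm.current_torque(),arm.current_t())
cv2.imwrite("pics/c.png",cv2.resize(arm.snapshot("side")[...,::-1][210:420,200:480],None,fx=2.5,fy=2.5))
```

```text
[ 0.4179 -0.3766  0.0772]
grip 0.011175368976020218 30.000012516975403 30.7083
F up [-2.8237  4.0949 13.7012] [0.5642 0.6853 0.1486] 0.011727249290925232 33.575
F lift [ 0.1145  0.4663 -6.8089] [-0.2017  0.0512  0.0212] 34.8583
```

View pics/c.png

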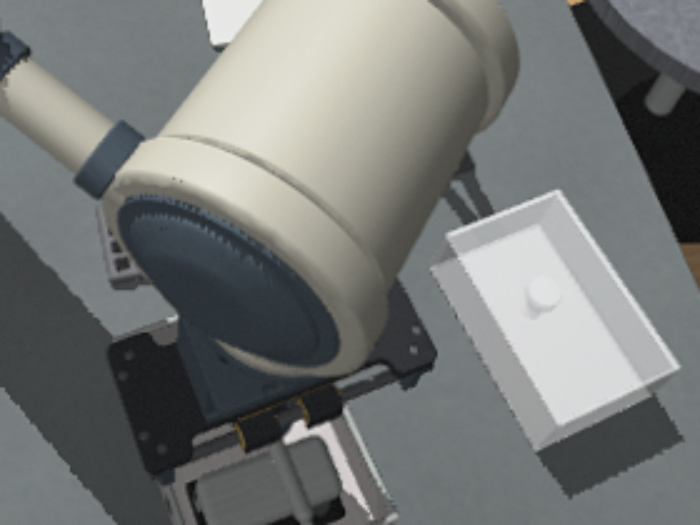

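The basket is off the desk: the wrist carries about 6.8 N, and the punch is visible in the basket at about (270,480). Next I'll approach the hook from the front, thread the loop over it and lower.

Run:
```python
from h import *
np.set_printoptions(precision=4,suppress=True)
g=arm.grip_depth; yr=np.radians(8.8); r=R(yr+np.pi/2)
H=np.array([.6333,.0723])
def hw(x,y,z):
    c,s=np.cos(yr),np.sin(yr); return [H[0]+c*x-s*y,H[1]+s*x+c*y,z-g]
p=arm.current_ee_pos(); arm.move_l([p[0],p[1],.297-g],feed=.1)
arm.move_l(hw(-.10,-.033,.297),r,feed=.13)
arm.sleep(.5)
print(arm.current_force(),arm.current_t())
cv2.imwrite("pics/d1.png",arm.snapshot("top")[...,::-1])
s=arm.snapshot("side")[...,::-1]
cv2.imwrite("pics/d.png",cv2.resize(s[100:360,200:500],None,fx=2.3,fy=2.3))
```

```text
[ 0.1749  0.8331 -8.1196] 39.5083
```

View pics/d.png

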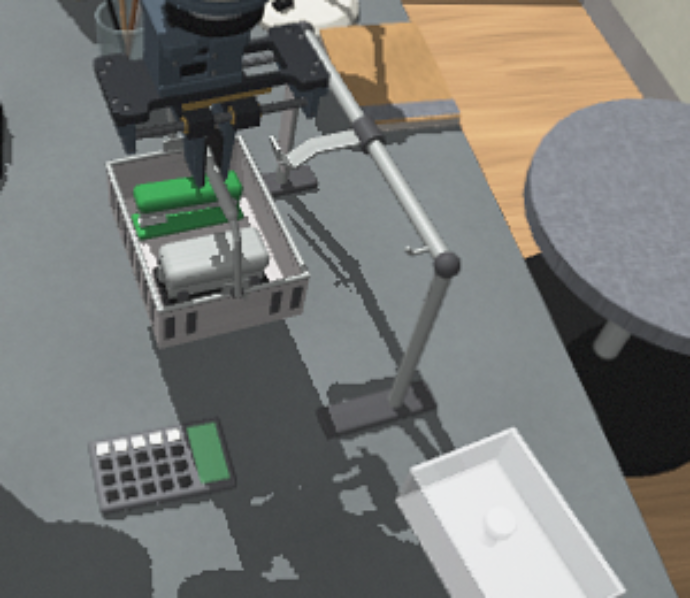

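The basket hangs level in front of the hook tip at about (275,145), with both tools still in it. Next I'll move it in and lower onto the seat.

Run:
```python
from h import *
np.set_printoptions(precision=4,suppress=True)
g=arm.grip_depth; yr=np.radians(8.8); r=R(yr+np.pi/2)
H=np.array([.6333,.0723])
def hw(x,y,z):
    c,s=np.cos(yr),np.sin(yr); return [H[0]+c*x-s*y,H[1]+s*x+c*y,z-g]
arm.move_l(hw(.006,-.033,.297),r,feed=.07); arm.sleep(.4); f0=arm.current_force(); print(f0)
arm.move_l(hw(.006,-.033,.262),feed=.06); print(arm.current_force())
z=.262
while z>.232:
    z-=.002; arm.move_l(hw(.006*(max(z,.241)-.241)/.021,-.033,z),feed=.03); f=arm.current_force()
    if f[2]-f0[2]>5: break
print(z,f,arm.current_t())
s=arm.snapshot("side")[...,::-1]
cv2.imwrite("pics/e.png",cv2.resize(s[110:290,220:420],None,fx=3,fy=3))
```

```text
[-0.1859  0.324  -7.5961]
[ 0.0888 -0.2013 -6.7387]
0.24 [-1.7533 -1.1671  5.4978] 45.1583
```

View pics/e.png

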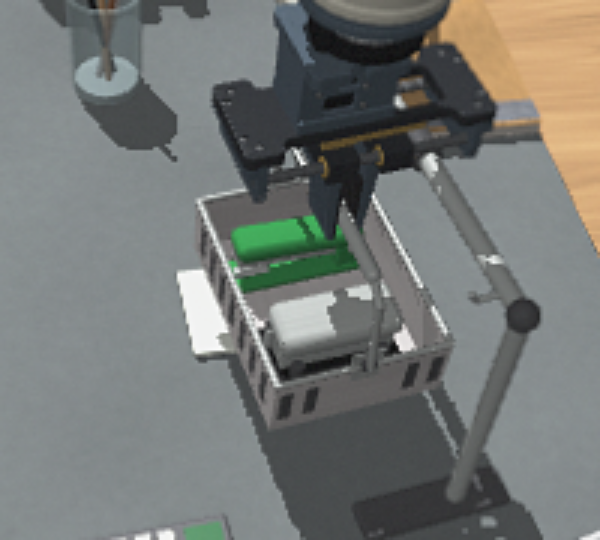

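Contact came at a bar height of 0.240 m, which matches the seat at 0.241 m. I'll release, retreat and check.

Run:
```python
from h import *
np.set_printoptions(precision=4,suppress=True)
arm.grip(.03); arm.sleep(.3)
p=arm.current_ee_pos(); arm.move_l([p[0],p[1],p[2]+.10],feed=.06)
print(arm.current_force(),arm.current_width(),arm.current_t())
arm.move_l([p[0]-.25,p[1],p[2]+.16],feed=.15); arm.sleep(1.5)
print(arm.current_t())
s=arm.snapshot("side")[...,::-1];t=arm.snapshot("top")[...,::-1]
c=np.zeros((540,800,3),np.uint8)
c[:,:460]=cv2.resize(s[110:290,230:383],(460,540));c[:400,465:800]=cv2.resize(t[80:240,200:334],(335,400))
cv2.imwrite("pics/f.png",c)
```

```text
[ 0.2523 -0.7195  0.0834] 0.030005441271530046 47.8167
51.1833
```

View pics/f.png

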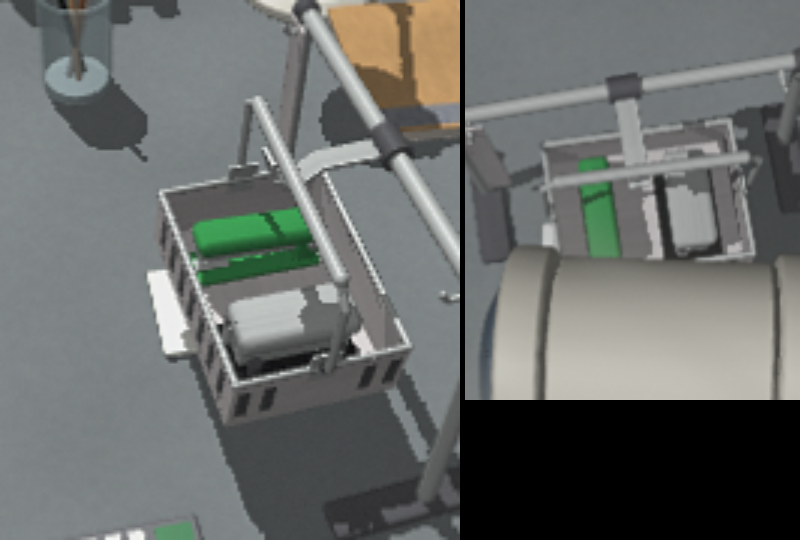

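The basket hangs free with its bar in the hook seat, behind the tip at about (268,158). Both tools are inside and the gripper is clear, so I'm handing in.

```bash
python3 -c "
from rig import arm
print(arm.sign_off())"
```

```text
the job is handed in; nothing more can be done
None
```

The job is handed in at about 51 s: the basket hangs by its handle on the long hook with the stapler and hole punch inside, and the arm is clear; no verdict was returned.

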